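# Free the glass slide with the square key and present its frosted end

### The arm

A 6-joint arm with a two-finger parallel gripper is mounted at the origin on the work surface. World frame = base frame: x ahead of the robot, y to its left, z up, the work surface at z = 0. Lengths are in m, angles in rad, forces in N, time in s.
With the tool pointing down it reaches from about 0.275 to 0.725 m from the base axis. Payload 15.9 kg.
Tool frame: the origin (TCP) lies at the very end of the fingers, on their centre line; the grasp point (between the pads) lies 19 mm behind it (robot.pinch_z is the distance from the TCP to the grasp point, in m); z points along the fingers, y is the direction in which the jaws open and shut (so a half turn about z gives the same grasp; the last joint's range is limited). The gripper opens to 85 mm and grips with 20 to 120 N. Pads are 22 mm wide; open, the fingers measure 114 mm over their backs; the gripper's body (76 mm by 85 mm) begins 54 mm behind the grasp point. The pads swing forward as they close: fully open they stand 13 mm farther back than shut.
Start: joints at [-1.114, 0.213, -0.034, 1.323, 0, 1.571], TCP at [0.221, -0.449, 0.231] pointing down, gripper open.
Joint ranges: [-2.98, 2.98], [-0.74, 1.72], [-1.14, 1.35], [-2.1, 2.04], [-1.57, 1.44], [-3.14, 3.14]. Speed limits (rad/s): [1.89, 1.89, 2.39, 2.57, 3.14, 3.14].

### API

Orientations are given as a 3x3 rotation matrix whose columns are the frame's x, y, z axes.
In Python, from plant import robot, imaging gives the robot as it stands. The module is installed in compiled form; this text tells all that it offers.
- The arm moves only by the tool servo_tool, never from a script. Its argument "moves" is a list of rows, each a list of 3 entries, a list of its own where there are three numbers: the shift along the world's x, y, z in m, then the turn, a rotation vector about the world's x, y, z in degrees, then the closure in counts, from 0 (fully open) to 255 (shut). In form: [[[x, y, z], [wx, wy, wz], gripper], ...]. A call has 1 to 12 rows; each row shifts and turns the pose as measured when the row begins; what a row does not reach is not made up. A row lasts 1/10 s, in which the tool goes at most 50 mm and 8.59 degrees, less where a joint would pass 70% of its speed; a pose out of reach is approached as far as the arm can. A call is refused whole if a number of a shift passes 0.05 or a number of a turn 8.59, either way. A call with a gripper value outside its range is refused whole. The fingers move at their own pace and stop on an object; "squeeze" is the grip in N (left out, the last holds). Time passes only in rows, so rows that do not move let the fingers close. It gives the time, the measured TCP pose, the force and the opening at its end, in the units of the state.
- robot.sense(): the state, without advancing time (a new reading comes with each control period).
- imaging.read_camera(name): name is "scene" or "top" or "wrist"; returns (picture, depth): 384x512x3 uint8, blue, green, red; 384x512 float32, m along the optical axis (not along the pixel's ray), 0 where there is no reading.
- imaging.calibration(name): a dict with "intrinsics" (3x3 intrinsics, pixels), "k1" (the pictures are not rectified: a ray, as slopes to the right and down, at radius r is drawn at 1 + k1 r^2 times it, then the intrinsics apply), "R" (3x3) and "t" (3): a world point X has camera coordinates R X + t; the wrist camera has in their place "hand_eye" (4x4, takes a point from camera to tool coordinates, whose origin is the TCP and whose axes are the flange's). Camera axes: x right, y down, z forward; pixel columns grow to the right and rows downward; lengths in m; the calibration is good to about 2 mm. A picture is of the moment at which its call begins: read the wrist's pose just before it. calibration takes no time and is no camera call.
- robot.sign_off(): hands the job in, once; it reports no verdict.
The state is a dict: "time_s": time; "q": joint angles; "dq": joint speeds; "joint_efforts": joint torques, N m; "eef_pos": TCP position; "ee_rot": TCP orientation; "force": force on the tool from outside, world axes, zero at the start; "wrist_torque": the same for the moment, N m; "width": opening from 0.0 (shut) to 1.0 (fully open).
Only numpy, scipy, OpenCV 4.12 (cv2) and the standard library are available. Lean on these libraries where they do the work, as an engineer would, in place of code of your own. Each camera call takes 0.05 s, during which the arm holds its last target. There are 200 camera calls.

### The job

Take the square key from its block, fit its tip into the recess of the hold-down arm's knob, and turn the knob about a quarter turn anticlockwise (seen from above) so the arm swings off the glass slide; leave the key standing in the recess. Then find the slide's frosted end by its small corner notch, take the slide by its other, plain end, and finish while still holding it in the gripper, steady, level and label up, about a hand's breadth above the viewing panel, with the frosted end over the middle of the panel and pointing along the panel's long side away from the robot. Do not disturb the other things on the bench.

Things in the scene. Friction and masses are not known exactly. Their poses are not given: they have to be found in the camera images.
- slide: Glass slide 111 x 36 x 6 mm, 60 g, flat, label up, at any yaw, its middle on the round rest under the arm. Origin: centre of underside; z up out of the label face. +x points to the frosted end (x 18 to 55.5 mm milky); its (+x, +y) corner has a notch 8.5 mm (x) by 10 mm (y). The plain end reaches x = -55 mm; it overhangs the rest, so the fingers can pass both long edges, e.g. at x = -34 mm.
- frosted (a point): Point on the slide's top in the middle of the frosted end, 36 mm from the slide's middle towards the notched end. A white paper label, 22 x 20 mm, lies on this end.
- fixture: Fixed hold-down fixture. Origin on the bench under the round rest (36 mm diameter, top 35 mm above the bench); grey base plate 8 mm thick (90 mm in x, from y = -50 to +140 mm). A post at y = +105 mm carries the knob and the arm. Yaw within 0.35 rad of the world's.
- recess (a point): Centre of the mouth of the square recess in the top of the knob (36 mm square, round ribs at its corners), 64 mm above the bench, on the vertical turning axis. Recess 14.4 mm square, 17 mm deep, 1.5 mm chamfer. z is up; x and y are square to its sides and turn with the knob; the arm runs along -y.
- holdarm (a joint): Turn of the knob and its arm, rad: 0 with the arm across the slide's middle, growing anticlockwise from above to the stop at 1.75; starts at 0 to 0.12; light friction (0.05 N m), stays where left. The arm is a bar 14 mm wide reaching 126 mm from the axis, 45 to 53 mm above the bench (4 mm above the slide).
- key: Square key upright in its block, 105 mm long, 110 g. Origin at the tip, z up along it. Steel shank 12 mm square (last 4 mm narrowed to 9.5) up to 50 mm, then a wooden handle 22 mm square from 50 to 105 mm, all square to the body's x and y. In the recess: about 1 mm of play each side, 0.2 rad of slack in turning.
- key_tip (a point): Tip of the key, at its lower end (seated: 17 mm below the recess mouth).
- key_grip (a point): Point on the key's axis in the handle, 80 mm above the tip: where to grip it.
- keyblock: Fixed wooden block, 56 x 56 x 35 mm; origin centre of underside. In its top a 13.6 mm square hole 28 mm deep, in which the key stands (tip 7 mm above the bench).
- panel: Fixed low viewing panel, white in an aluminium frame: 120 (x) x 85 (y) x 18 mm; origin centre of underside. Its x axis runs along its long side, away from the robot, within 0.3 rad of world x.
- panel_mid (a point): Middle of the panel's top, 18 mm above the bench.
- tin: Bystander: squat beeswax tin, 73 mm diameter, 32 mm high; origin centre of underside.
- stone: Bystander: smooth river stone, 72 mm across, 31 mm high; origin centre of underside.
- scraper: Bystander: blackened steel scraper card, 125 x 62 x 4 mm, lying flat; origin centre of underside.
- blank: Bystander: curved ebony handle blank, about 155 mm long, 26 mm thick; origin under its middle.
- brush: Bystander: wooden brush lying flat across the far side of the bench.
- bowl: Bystander: small dark wooden bowl, 90 mm across, 40 mm high; origin centre of underside.
There are look-alikes about, which are no part of the job. There is more than one size of the key; the one meant has the size given above.

How it is judged:
On the way, in this order (a step that is already met when the one before it is completed fails the run):
1. the key's tip is seated in the recess of the knob, before the arm is turned (z of key_tip in the frame of recess below -0.009 m and horizontal distance between key_tip and recess below 0.008 m and angle between key's own z axis and vertical below 0.2 rad and value of joint holdarm below 0.35 rad), for 0.2 s.
2. the knob is turned, with the key in its recess, until the arm is off the slide (z of key_tip in the frame of recess below -0.009 m and horizontal distance between key_tip and recess below 0.008 m and angle between key's own z axis and vertical below 0.2 rad and value of joint holdarm above 1 rad), for 0.2 s.
At the end, for the whole second after the job is handed in: Held still by its plain half only, label up, level within 0.2 rad; frosted end within 30 mm of the panel middle, 50-300 mm above it, pointing away from the robot within 0.45 rad of the long side; arm turned over 0.9 rad; key upright (0.2 rad) in the recess, 9 mm deep, within 8 mm (horizontal distance between frosted and panel_mid below 0.03 m and z of frosted in the frame of panel_mid between 0.05 and 0.3 m and angle between each of slide, key's own z axis and vertical below 0.2 rad and angle between the x axis of slide and the x axis of panel, either way round below 0.45 rad and x of slide in the frame of panel below 0 m and x of the grasp point in the frame of slide below -0.008 m and contact force between the fingers and slide above 2 N and contact force between slide and panel below 0.1 N and contact force between slide and fixture below 0.1 N and contact force between slide and key below 0.1 N and linear speed of slide below 0.03 m/s and value of joint holdarm above 0.9 rad and z of key_tip in the frame of recess below -0.009 m and horizontal distance between key_tip and recess below 0.008 m); the arm keeps its last pose, push and grip.
It fails at once if a bystander is pushed more than 30 mm (distance of any of tin, stone, scraper, blank, brush, bowl from where it was at the start of the episode above 0.03 m).
It also fails if it takes over 72 s, if anything falls off the work surface, if the arm or the gripper's body presses on something with over 40 N, if the wrist force passes 120 N, or if a joint passes its speed limit or range.

## Working session

There is one attempt and no reset: what is moved stays moved. The work goes in short steps, Python scripts to look and compute and a tool call to move; the robot and the scene stay as the last step left them, time stands still between calls to the robot, and variables do not carry over. Pictures are saved under pics/ and viewed, about 8 in all and at most 12, crops included, and the job is handed in when it is done.

Besides the shell and the picture viewer there is one more tool, called as name(argument=value, ...) on one line, values as JSON. servo_tool: Moves the arm, as the interface text tells. Its arguments: {"type":"object","properties":{"moves":{"type":"array","items":{"type":"array"}},"squeeze":{"type":"number"}},"required":["moves"]}

```bash
mkdir -p pics; cat > h.py <<'E'
import numpy as np, cv2
from plant import robot, imaging
def grab(name):
    s=robot.sense(); p,d=imaging.read_camera(name); return s,p,d
def cam(name,s=None):
    c=imaging.calibration(name); K=np.array(c["intrinsics"])
    if "hand_eye" in c:
        H=np.array(c["hand_eye"]); Re=np.array(s["ee_rot"]); pe=np.array(s["eef_pos"])
        Rw=Re@H[:3,:3]; t=Re@H[:3,3]+pe
    else:
        Rw=np.array(c["R"]).T; t=-Rw@np.array(c["t"])
    return K,c["k1"],Rw,t
def slopes(K,k1,uv):
    uv=np.atleast_2d(uv).astype(float)
    x=(uv[:,0]-K[0,2])/K[0,0]; y=(uv[:,1]-K[1,2])/K[1,1]
    rd=np.hypot(x,y); r=rd.copy()
    for _ in range(20): r=rd/(1+k1*r*r)
    f=1/(1+k1*r*r); return np.c_[x*f,y*f,np.ones(len(x))]
def onplane(C,uv,z):
    K,k1,R,t=C; d=slopes(K,k1,uv)@R.T
    return t+d*((z-t[2])/d[:,2])[:,None]
def atdepth(C,uv,dep):
    K,k1,R,t=C; return t+(slopes(K,k1,uv)*np.atleast_1d(dep)[:,None])@R.T
def proj(C,X):
    K,k1,R,t=C; c=(np.atleast_2d(X)-t)@R; x=c[:,:2]/c[:,2:]; x=x*(1+k1*(x**2).sum(1))[:,None]
    return x@K[:2,:2].T+K[:2,2]
def cloud(C,d):
    h,w=d.shape; u,v=np.meshgrid(np.arange(w),np.arange(h))
    P=atdepth(C,np.c_[u.ravel(),v.ravel()],d.ravel()).reshape(h,w,3); P[d==0]=np.nan; return P
E
python3 - <<'E'
from h import *
for n in("top","scene"):
    s,p,d=grab(n); np.savez(f"{n}.npz",p=p,d=d); cv2.imwrite(f"pics/{n}.png",cv2.resize(p,(800,600),interpolation=cv2.INTER_CUBIC))
    C=cam(n); print(n,C[0].round(1).tolist(),C[1],C[3].round(3),C[2].round(2).tolist())
print(robot.pinch_z,s["time_s"],s["ee_rot"],s["width"],s["force"])
print(imaging.calibration("wrist"))
E
```

```text
top [[374.3, 0.0, 255.3], [0.0, 374.3, 200.0], [0.0, 0.0, 1.0]] -0.09509667456035975 [0.467 0.054 1.166] [[-0.0, -1.0, 0.1], [-1.0, 0.0, -0.03], [0.03, -0.1, -0.99]]
scene [[450.0, 0.0, 256.8], [0.0, 450.0, 194.9], [0.0, 0.0, 1.0]] -0.14550195334992444 [1.303 0.072 0.909] [[-0.04, 0.76, -0.65], [1.0, 0.03, -0.03], [-0.0, -0.65, -0.76]]
0.0187 0.05 [[ 8.97452335e-01  4.41111226e-01 -4.38348145e-04]
 [ 4.41111443e-01 -8.97451843e-01  9.39902632e-04]
 [ 2.12052518e-05 -1.03687820e-03 -9.99999462e-01]] 1.0026900339081104 [0.26473516 0.06945424 0.26431569]
{'intrinsics': array([[264.43545259,   0.        , 255.54086566],
       [  0.        , 264.43545259, 188.1764288 ],
       [  0.        ,   0.        ,   1.        ]]), 'k1': -0.059278600094839165, 'hand_eye': array([[-2.58922402e-04, -9.47345136e-01, -3.20214189e-01,
         8.23809614e-02],
       [ 9.99999415e-01,  9.09398298e-05, -1.07763387e-03,
        -8.41609752e-05],
       [ 1.05001143e-03, -3.20214281e-01,  9.47344558e-01,
        -1.42258354e-01],
       [ 0.00000000e+00,  0.00000000e+00,  0.00000000e+00,
         1.00000000e+00]])}
```

View pics/top.png

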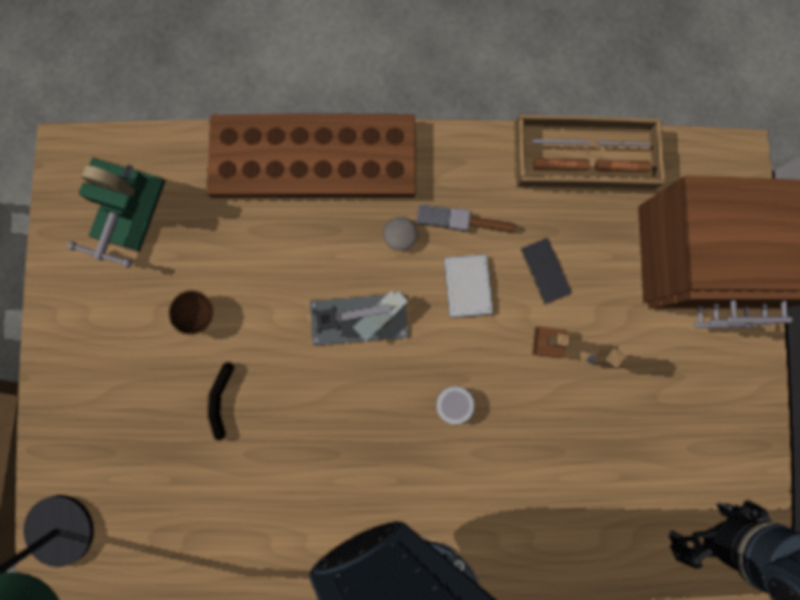

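View pics/scene.png

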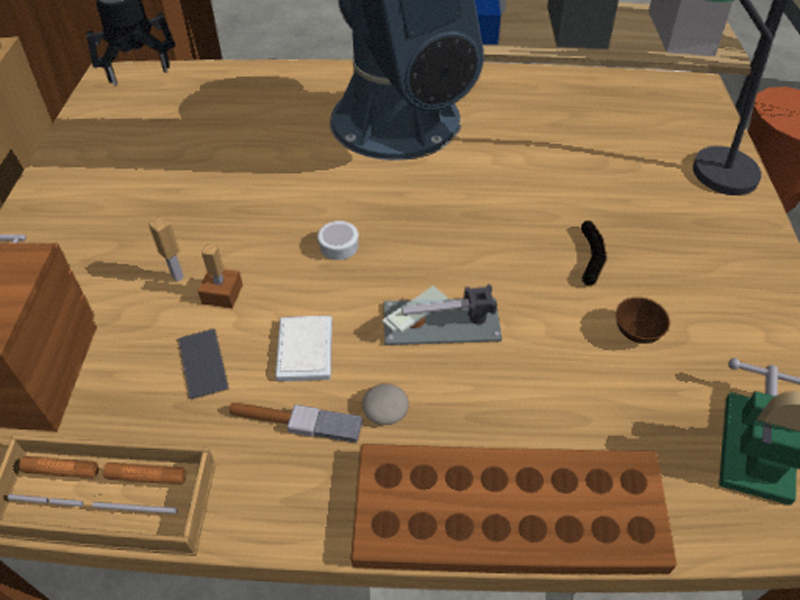

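Scene view (800x600): keys are the one in the block at about (211,262) and a larger one standing free at (165,245). The tray at the lower left has loose handles at (55,466). In the top view the block is at (550,342), the knob at (325,315), the slide at (380,315) and the panel at (468,285). The key in the block fits the description, so I'll check its size.

```bash
cat > m.py <<'E'
from h import *
for n in("top","scene"):
    z=np.load(n+".npz"); C=cam(n); P=cloud(C,z["d"]); np.save(n+"_P.npy",P)
P=np.load("top_P.npy"); S=np.load("scene_P.npy")
def pts(xr,yr,zr):
    out=[]
    for A in(P,S):
        q=A.reshape(-1,3); m=(q[:,0]>xr[0])&(q[:,0]<xr[1])&(q[:,1]>yr[0])&(q[:,1]<yr[1])&(q[:,2]>zr[0])&(q[:,2]<zr[1]); out.append(q[m])
    return out
def at(u,v): 
    print("top px",u,v,P[int(v*.64),int(u*.64)].round(3))
for a in[(550,342),(562,340),(540,335),(612,357),(325,315),(380,315),(468,285),(455,405),(600,250)]: at(*a)
for n,u,v in[("keyS",211,248),("bigS",163,225),("knobS",482,294)]: print(n,S[int(v*.64),int(u*.64)].round(3))
E
python3 m.py
python3 - <<'E'
import cv2
a=cv2.imread('pics/top.png'); 
import numpy as np
z=np.load('scene.npz')['p']
c1=cv2.resize(z[130:210,80:160],(400,400),interpolation=cv2.INTER_CUBIC)
c2=cv2.resize(z[170:230,240:330],(600-200,267),interpolation=cv2.INTER_CUBIC)
o=np.zeros((400,800,3),np.uint8);o[:,:400]=c1;o[:267,400:]=c2
cv2.imwrite('pics/crop1.png',o)
E
```

```text
top px 550 342 [ 0.523 -0.263  0.07 ]
top px 562 340 [ 0.523 -0.271  0.113]
top px 540 335 [ 0.536 -0.25   0.042]
top px 612 357 [ 0.491 -0.355  0.136]
top px 325 315 [0.575 0.164 0.061]
top px 380 315 [0.576 0.06  0.043]
top px 468 285 [ 0.638 -0.114  0.017]
top px 455 405 [ 0.402 -0.084  0.033]
top px 600 250 [ 0.713 -0.394  0.003]
keyS [ 0.517 -0.273  0.11 ]
bigS [ 0.493 -0.355  0.135]
knobS [0.555 0.166 0.058]
```

View pics/crop1.png

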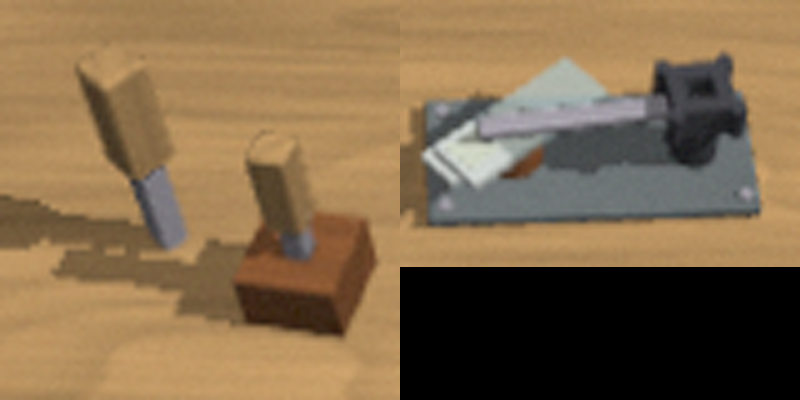

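The key in the block has its top at 0.112 m, which matches 7+105 mm. The free-standing one tops out at 0.136 m, so it's the wrong size. The label end of the slide points towards -y/+x. Next I go above the key for a close look.

servo_tool(moves=[[[0.04,0.025,0.005],[0,0,0],0],[[0.04,0.025,0.005],[0,0,0],0],[[0.04,0.025,0.005],[0,0,0],0],[[0.04,0.025,0.005],[0,0,0],0],[[0.04,0.025,0.005],[0,0,0],0],[[0.04,0.025,0.005],[0,0,0],0],[[0.04,0.025,0],[0,0,0],0],[[0,0,0],[0,0,0],0]])

```text
time_s: 0.9
eef_pos: [0.5077, -0.2645, 0.2591]
ee_rot: [[0.9, 0.436, -0.004], [0.436, -0.9, 0.004], [-0.002, -0.005, -1.0]]
force: [-0.6, -0.9, -0.2]
width: 0.996
```

```bash
cat > w.py <<'E'
import sys
from h import *
n=sys.argv[1]; s,p,d=grab("wrist"); C=cam("wrist",s); P=cloud(C,d)
np.savez(f"w{n}.npz",p=p,d=d,P=P,R=s["ee_rot"],t=s["eef_pos"]); cv2.imwrite(f"pics/w{n}.png",p)
R=np.array(s["ee_rot"]); print("t",s["time_s"],"pos",np.round(s["eef_pos"],4),"yaw of jaw y",np.degrees(np.arctan2(R[1,1],R[0,1])).round(2),"z",R[:,2].round(4),"F",np.round(s["force"],1),"w",round(s["width"],3),"q",np.round(s["q"],2))
E
python3 w.py 1; python3 - <<'E'
from h import *
z=np.load("w1.npz"); P=z["P"]
def rect(zr,c,r,name):
    with np.errstate(invalid='ignore'): m=(P[...,2]>zr[0])&(P[...,2]<zr[1])&(np.hypot(P[...,0]-c[0],P[...,1]-c[1])<r)
    q=P[m]; print(name,len(q),"med z",np.median(q[:,2]).round(4)); (cx,cy),wh,a=cv2.minAreaRect((q[:,:2]*1000).astype(np.float32)); print((round(cx,1),round(cy,1)),np.round(wh,1),round(a,1))
rect((.105,.118),(.523,-.271),.03,"top"); rect((.031,.038),(.523,-.265),.045,"block")
E
```

```text
t 0.9 pos [ 0.5077 -0.2645  0.2591] yaw of jaw y -64.17 z [-0.0039  0.004  -1.    ] F [-0.6 -0.9 -0.2] w 0.996 q [-0.48  0.37  0.25  1.45  0.    2.21]
top 370 med z 0.1114
(523.3, -275.0) [21.9 21.9] 82.5
block 1058 med z 0.0347
(523.0, -274.9) [56.3 56.6] 82.4
```

View pics/w1.png

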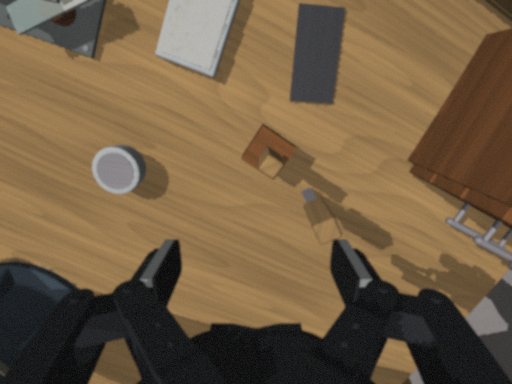

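The close view shows the block key at about (271,162), the taller decoy at (322,215) and the tin at (118,170). The 21.9 mm square top at z=0.111 confirms the choice. It is centred at (0.523,-0.275) and turned by -7.5°, so I align the jaws to -7.5°, along x and away from the decoy.

servo_tool(moves=[[[0.004,-0.002,-0.01],[0,0,8.1],0],[[0.004,-0.002,-0.015],[0,0,8.1],0],[[0.004,-0.002,-0.015],[0,0,8.1],0],[[0.003,-0.002,-0.015],[0,0,8.1],0],[[0,-0.002,-0.015],[0,0,8.1],0],[[0,0,-0.01],[0,0,8.1],0],[[0,0,-0.01],[0,0,8.1],0],[[0,0,0],[0,0,0],0]])

```text
time_s: 1.75
eef_pos: [0.5146, -0.2807, 0.1649]
ee_rot: [[0.098, 0.995, -0.009], [0.995, -0.098, -0.001], [-0.002, -0.009, -1.0]]
force: [-0.8, 0.2, -0.4]
width: 1.0
```

servo_tool(moves=[[[0.008,0.0055,-0.005],[0,-0.5,-1.8],0],[[0,0,0],[0,0,0],0],[[0,0,0],[0,0,0],0]])

```text
time_s: 2.05
eef_pos: [0.5208, -0.2768, 0.161]
ee_rot: [[0.143, 0.99, -0.0], [0.99, -0.143, -0.001], [-0.001, -0.0, -1.0]]
force: [0.8, -0.2, -0.4]
width: 1.002
```

```bash
python3 w.py 2
```

```text
t 2.05 pos [ 0.5208 -0.2768  0.161 ] yaw of jaw y -8.2 z [-4.0e-04 -1.1e-03 -1.0e+00] F [ 0.8 -0.2 -0.4] w 1.002 q [-0.49  0.42  0.07  1.22 -0.    1.23]
```

servo_tool(moves=[[[0.001,0.001,-0.025],[0,0,0.4],0],[[0.001,0.001,-0.025],[0,0,0.3],0],[[0.0005,0,-0.025],[0,0,0],0],[[0,0,-0.014],[0,0,0],0],[[0,0,0],[0,0,0],0]])

```text
time_s: 2.6
eef_pos: [0.5233, -0.277, 0.0726]
ee_rot: [[0.136, 0.991, 0.003], [0.991, -0.136, -0.004], [-0.003, 0.004, -1.0]]
force: [-0.6, 0.7, -0.1]
width: 1.001
```

servo_tool(moves=[[[0,0.0018,-0.004],[-0.2,0.2,0],0],[[0,0,0],[0,0,0],200],[[0,0,0],[0,0,0],255],[[0,0,0],[0,0,0],255],[[0,0,0],[0,0,0],255],[[0,0,0],[0,0,0],255],[[0,0,0],[0,0,0],255]], squeeze=60)

```text
time_s: 3.3
eef_pos: [0.5246, -0.2763, 0.0725]
ee_rot: [[0.137, 0.991, 0.003], [0.99, -0.137, -0.01], [-0.01, 0.004, -1.0]]
force: [0.2, 0.5, -1.4]
width: 0.253
```

servo_tool(moves=[[[0,0,0.02],[0,0,0],255],[[0,0,0.03],[0,0,0],255],[[0,0,0.03],[0,0,0],255],[[0,0,0.03],[0,0,0],255],[[0,0,0.02],[0.5,0,0],255],[[0,0,0],[0,0,0],255]])

```text
time_s: 3.9
eef_pos: [0.5233, -0.2754, 0.206]
ee_rot: [[0.137, 0.991, 0.001], [0.991, -0.137, 0.0], [0.001, 0.001, -1.0]]
force: [0.1, -0.8, -2.2]
width: 0.256
```

```bash
python3 w.py 3; python3 - <<'E'
from h import *
# fixture from top/scene clouds, knob top & arm & base
T=np.load("top_P.npy");S=np.load("scene_P.npy")
for n,A in(("top",T),("scene",S)):
    q=A.reshape(-1,3); q=q[~np.isnan(q[:,0])]
    def sel(zr,c,r): return q[(q[:,2]>zr[0])&(q[:,2]<zr[1])&(np.hypot(q[:,0]-c[0],q[:,1]-c[1])<r)]
    for nm,zr,c,r in(("knob",(.058,.070),(.57,.165),.04),("base",(.004,.012),(.575,.1),.13),("panel",(.013,.022),(.638,-.114),.09),("arm",(.049,.056),(.575,.085),.07)):
        k=sel(zr,c,r); 
        if len(k)>5: print(n,nm,len(k),np.median(k[:,2]).round(4),[np.round(x,1) for x in cv2.minAreaRect((k[:,:2]*1000).astype(np.float32))])
E
```

```text
t 3.9 pos [ 0.5233 -0.2754  0.206 ] yaw of jaw y -7.88 z [ 1.2e-03  5.0e-04 -1.0e+00] F [ 0.1 -0.8 -2.2] w 0.256 q [-0.48  0.41  0.17  1.33  0.    1.22]
top knob 155 0.0638 [array([565.3, 162.5]), array([43.5, 44.3]), np.float64(10.8)]
top base 1145 0.0078 [array([577.8,  99.4]), array([250.4, 248.1]), np.float64(21.6)]
top panel 963 0.018 [array([ 635.9, -116.2]), array([119.8,  85.1]), np.float64(5.1)]
top arm 151 0.0533 [array([583.2,  95.9]), array([ 40.8, 109.7]), np.float64(19.4)]
scene knob 226 0.0651 [array([566.8, 156.4]), array([45.3, 58.6]), np.float64(9.7)]
scene base 1516 0.0086 [array([575.6,  98.7]), array([250.5, 252.3]), np.float64(34.3)]
scene panel 1223 0.0186 [array([ 637., -115.]), array([123.8,  83.4]), np.float64(4.9)]
scene arm 204 0.0538 [array([586.8,  96.2]), array([ 42.5, 110. ]), np.float64(18.4)]
```

View pics/w3.png

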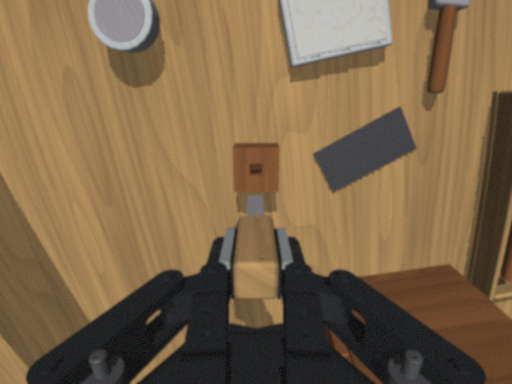

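The key is gripped with its shank visible below the pads at (256,205), and the empty hole shows at (256,169). Next I move to stand off from the knob at about (0.565,0.162).

servo_tool(moves=[[[0.005,0.03,0],[0,0,1],255],[[0.005,0.045,0],[0,0,2.5],255],[[0.005,0.045,0],[0,0,2.5],255],[[0.005,0.045,0],[0,0,2.5],255],[[0.005,0.045,0],[0,0,2.5],255],[[0.005,0.045,0],[0,0,2.5],255],[[0.005,0.045,0],[0,0,2.5],255],[[0.005,0.04,0],[0,0,2.5],255],[[0,0.03,0],[0,0,0],255],[[0,0,0],[0,0,0],255],[[0,0,0],[0,0,0],255]])

```text
time_s: 5.05
eef_pos: [0.5556, 0.1091, 0.1872]
ee_rot: [[-0.196, 0.981, -0.018], [0.981, 0.196, -0.002], [0.001, -0.018, -1.0]]
force: [-1.0, 0.2, -1.7]
width: 0.251
```

```bash
python3 w.py 4
```

```text
t 5.05 pos [0.5556 0.1091 0.1872] yaw of jaw y 11.28 z [-0.0177 -0.0023 -0.9998] F [-1.   0.2 -1.7] w 0.251 q [0.19 0.38 0.08 1.29 0.   1.57]
```

View pics/w4.png

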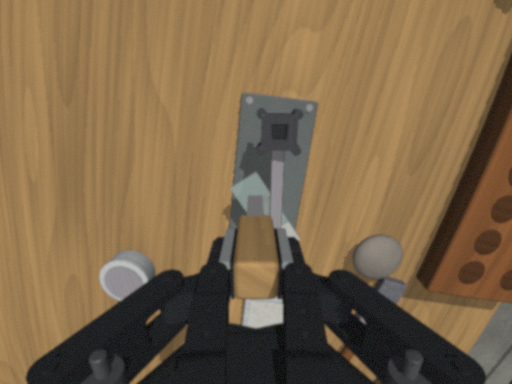

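The knob is at about (280,131) with the recess as the dark square in its middle, and the arm runs down to (277,215). I'll measure the recess centre and yaw.

```bash
cat > knob.py <<'E'
import sys
from h import *
z=np.load(sys.argv[1]); s=dict(ee_rot=z["R"],eef_pos=z["t"]); C=cam("wrist",s); P=z["P"]; p=z["p"]
c0=np.array([float(sys.argv[2]),float(sys.argv[3])])
with np.errstate(invalid='ignore'):
    near=np.hypot(P[...,0]-c0[0],P[...,1]-c0[1])<.035
    top=near&(P[...,2]>.058)&(P[...,2]<.072)
k=P[top]; print("knob z",np.median(k[:,2]),len(k),cv2.minAreaRect((k[:,:2]*1000).astype(np.float32)))
g=cv2.cvtColor(p,cv2.COLOR_BGR2GRAY); u0,v0=proj(C,[[*c0,.064]])[0]; print("px",u0,v0)
x,y=int(round(u0)),int(round(v0)); w=g[y-18:y+19,x-18:x+19]; w8=cv2.resize(w,None,fx=8,fy=8,interpolation=cv2.INTER_CUBIC)
inner=g[y-8:y+9,x-8:x+9]; t,_=cv2.threshold(inner,0,255,cv2.THRESH_OTSU); print("otsu",t,inner.min(),inner.max())
n,L,st,ce=cv2.connectedComponentsWithStats((w8<t).astype(np.uint8))
i=min((i for i in range(1,n) if st[i,4]>1500),key=lambda i:np.hypot(*(ce[i]-148)))
cn=max(cv2.findContours((L==i).astype(np.uint8),cv2.RETR_EXTERNAL,cv2.CHAIN_APPROX_NONE)[0],key=len)[:,0]
uv=(cn+.5)/8-.5+[x-18,y-18]; X=onplane(C,uv,.064)[:,:2]*1000
print("recess",cv2.minAreaRect(X.astype(np.float32)),"centroid px",ce[i]/8+[x-18,y-18],st[i])
# arm direction
with np.errstate(invalid='ignore'):
    d=np.hypot(P[...,0]-c0[0],P[...,1]-c0[1]); a=(P[...,2]>.047)&(P[...,2]<.057)&(d>.04)&(d<.13)
q=P[a][:,:2]; 
if len(q)>20:
    vx,vy,px,py=cv2.fitLine(q.astype(np.float32),cv2.DIST_HUBER,0,1e-4,1e-4).ravel(); print("arm",len(q),np.degrees(np.arctan2(vy,vx)),px,py)
E
python3 knob.py w4.npz .5655 .162
```

```text
knob z 0.06357678287201032 1382 ((566.0689086914062, 164.12924194335938), (44.940460205078125, 45.43946075439453), 9.7797269821167)
px 278.0829520262361 134.11431851917442
otsu 55.0 37 71
recess ((566.1889038085938, 164.8212127685547), (16.85257911682129, 15.297475814819336), 11.518522262573242) centroid px [279.8213208  131.55169784] [   91    64   138   126 15078]
arm 683 -77.87621 0.5797267 0.09174982
```

```bash
python3 - <<'E'
from h import *
for f in("w3.npz","w4.npz"):
    z=np.load(f); P=z["P"]; R=z["R"]; t=z["t"]; Q=(P-t)@R
    for v in(196,199,202,205,208,211,214,230,250,262):
        # edges of key in row v: points with tool z in range & |y|<20
        q=Q[v,225:290]; m=(abs(q[:,1])<.014)&(q[:,2]<.075)&(q[:,2]>-.05); q=q[m]
        if len(q): print(f,v,len(q),"x",np.median(q[:,0]).round(4),"y",q[:,1].min().round(4),q[:,1].max().round(4),"z",np.median(q[:,2]).round(4))
E
```

```text
w3.npz 196 14 x 0.0073 y -0.0064 0.0042 z 0.0608
w3.npz 199 15 x 0.0073 y -0.0063 0.0048 z 0.054
w3.npz 202 16 x 0.0072 y -0.0069 0.0047 z 0.0478
w3.npz 205 15 x 0.0072 y -0.0067 0.0038 z 0.0416
w3.npz 208 16 x 0.0071 y -0.0066 0.0044 z 0.0361
w3.npz 211 17 x 0.007 y -0.0064 0.005 z 0.0309
w3.npz 214 17 x 0.0068 y -0.0062 0.0049 z 0.0261
w3.npz 230 49 x 0.0113 y -0.0139 0.014 z -0.0063
w3.npz 250 57 x 0.0115 y -0.014 0.0139 z -0.0279
w3.npz 262 59 x 0.0109 y -0.0137 0.0134 z -0.0372
w4.npz 196 14 x 0.0073 y -0.0064 0.0043 z 0.061
w4.npz 199 15 x 0.0073 y -0.0062 0.005 z 0.0542
w4.npz 202 16 x 0.0072 y -0.0068 0.0048 z 0.048
w4.npz 205 16 x 0.0072 y -0.0066 0.0046 z 0.0419
w4.npz 208 16 x 0.0072 y -0.0065 0.0045 z 0.036
w4.npz 211 17 x 0.0072 y -0.0063 0.0051 z 0.0307
w4.npz 214 17 x 0.007 y -0.0062 0.005 z 0.026
w4.npz 230 49 x 0.0114 y -0.0138 0.014 z -0.0063
w4.npz 250 55 x 0.0117 y -0.0135 0.0135 z -0.028
w4.npz 262 59 x 0.011 y -0.0136 0.014 z -0.0372
```

servo_tool(moves=[[[0.006,0.028,0],[0,-0.5,0],255],[[0.006,0.026,0],[0,-0.5,0],255],[[0,0,-0.02],[0,0,0],255],[[0,0,-0.015],[0,0,0],255],[[0,0,0],[0,0,0],255]])

```text
time_s: 5.6
eef_pos: [0.5681, 0.1587, 0.149]
ee_rot: [[-0.187, 0.982, -0.001], [0.982, 0.187, -0.004], [-0.003, -0.002, -1.0]]
force: [0.1, -0.3, -1.1]
width: 0.249
```

```bash
python3 w.py 5;python3 - <<'E'
from h import *
z=np.load("w5.npz"); cv2.imwrite("pics/w5c.png",cv2.resize(z["p"][110:290,160:360],(600,540),interpolation=cv2.INTER_CUBIC))
E
```

```text
t 5.6 pos [0.5681 0.1587 0.149 ] yaw of jaw y 10.79 z [-0.0014 -0.0036 -1.    ] F [ 0.1 -0.3 -1.1] w 0.249 q [ 0.27  0.43  0.05  1.2  -0.    1.66]
```

View pics/w5c.png

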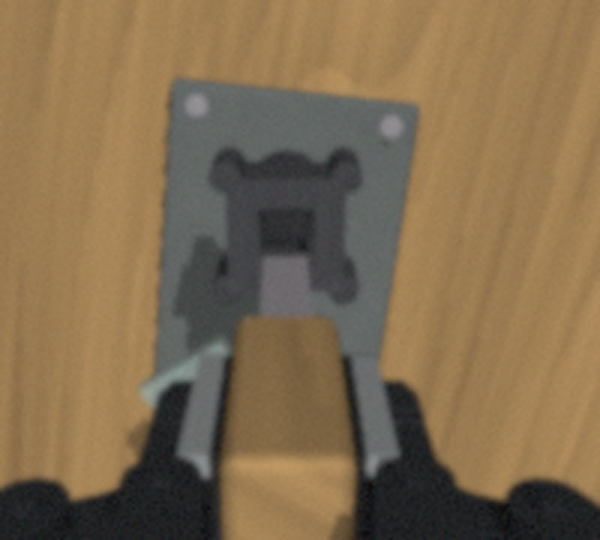

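The crop shows the shank laterally in line with the recess (shank at crop (287,280), recess at (287,230)), with 5 mm still to go in +y.

servo_tool(moves=[[[-0.001,0.0055,0],[0.2,0,0.4],255],[[0,0,0],[0,0,0],255],[[0,0,0],[0,0,0],255]])

```text
time_s: 5.95
eef_pos: [0.5682, 0.163, 0.1518]
ee_rot: [[-0.192, 0.981, 0.001], [0.981, 0.192, 0.001], [0.0, 0.001, -1.0]]
force: [0.2, 0.2, -2.2]
width: 0.248
```

```bash
python3 w.py 6; python3 - <<'E'
from h import *
z=np.load("w6.npz"); P=z["P"];R=z["R"];t=z["t"]
Q=(P-t)@R
with np.errstate(invalid='ignore'):
    m=(np.hypot(P[...,0]-.566,P[...,1]-.1645)<.035)&(P[...,2]>.060)&(P[...,2]<.067)&(Q[...,0]>.004)
k=Q[m]; print(len(k))
# lateral symmetric edges, far edge in tool x
print("y range",np.percentile(k[:,1],[.5,99.5]),"x max",np.percentile(k[:,0],[97,99.5]))
for v in(196,200,204,208,212):
    q=Q[v,225:290]; q=q[(abs(q[:,1])<.012)&(q[:,2]<.066)&(q[:,2]>.02)]
    if len(q): print(v,len(q),np.median(q[:,0]).round(4),q[:,1].min().round(4),q[:,1].max().round(4),np.median(q[:,2]).round(4))
E
```

```text
t 5.95 pos [0.5682 0.163  0.1518] yaw of jaw y 11.08 z [ 1.3e-03  7.0e-04 -1.0e+00] F [ 0.2  0.2 -2.2] w 0.248 q [0.28 0.42 0.06 1.2  0.   1.66]
727
y range [-0.02412497  0.02014453] x max [0.02276047 0.02361246]
196 14 0.0075 -0.0064 0.0042 0.0605
200 14 0.0073 -0.0062 0.0048 0.0518
204 15 0.0072 -0.0067 0.0047 0.0439
208 16 0.0072 -0.0065 0.0045 0.036
212 17 0.0071 -0.0063 0.005 0.0292
```

servo_tool(moves=[[[-0.0012,0,-0.012],[0,0,0.2],255],[[0,0,-0.01],[0,0,0],255],[[0,0,-0.005],[0,0,0],255],[[0,0,0],[0,0,0],255]])

```text
time_s: 6.4
eef_pos: [0.5668, 0.1629, 0.1225]
ee_rot: [[-0.196, 0.981, 0.002], [0.981, 0.196, 0.001], [0.0, 0.002, -1.0]]
force: [-0.0, -0.3, -0.8]
width: 0.249
```

servo_tool(moves=[[[0,0,-0.005],[0,0,0],255],[[0,0,-0.003],[0,0,0],255],[[0,0,0],[0,0,0],255],[[0,0,0],[0,0,0],255]])

```text
time_s: 6.8
eef_pos: [0.5667, 0.1629, 0.1137]
ee_rot: [[-0.196, 0.981, 0.001], [0.981, 0.196, 0.001], [0.0, 0.001, -1.0]]
force: [-0.2, -0.1, -1.1]
width: 0.245
```

servo_tool(moves=[[[0,0,0],[0,0,0],255],[[0,0,0],[0,0,5],255],[[0,0,0],[0,0,5],255],[[0,0,0],[0,0,5],255],[[0,0,0],[0,0,5],255],[[0,0,0],[0,0,5],255],[[0,0,0],[0,0,0],255]])

```text
time_s: 7.5
eef_pos: [0.5675, 0.1628, 0.1145]
ee_rot: [[-0.605, 0.796, 0.003], [0.796, 0.605, 0.001], [-0.001, 0.003, -1.0]]
force: [0.6, 0.4, -4.5]
width: 0.253
```

servo_tool(moves=[[[-0.0005,0,-0.0005],[0,0,6],255],[[0,0,0],[0,0,6],255],[[0,0,0],[0,0,6],255],[[0,0,0],[0,0,6],255],[[0,0,0],[0,0,6],255],[[0,0,0],[0,0,0],255]])

```text
time_s: 8.1
eef_pos: [0.5677, 0.1634, 0.1145]
ee_rot: [[-0.923, 0.385, 0.003], [0.385, 0.923, 0.004], [-0.001, 0.005, -1.0]]
force: [0.6, -0.5, -4.6]
width: 0.255
```

servo_tool(moves=[[[0,0.0008,-0.0005],[0,0,6],255],[[0,0.0005,0],[0,0,6],255],[[-0.0003,0.0005,0],[0,0,6],255],[[-0.0003,0,0],[0,0,6],255],[[0,0,0],[0,0,6],255],[[0,0,0],[0,0,0],255]])

```text
time_s: 8.7
eef_pos: [0.5674, 0.1642, 0.1145]
ee_rot: [[-0.993, -0.115, 0.002], [-0.115, 0.993, 0.003], [-0.002, 0.003, -1.0]]
force: [0.4, 0.5, -4.3]
width: 0.251
```

```bash
python3 w.py 7; python3 - <<'E'
from h import *
s,p,d=grab("top"); C=cam("top"); P=cloud(C,d); 
s2,p2,d2=grab("scene"); np.savez("sc7.npz",p=p2,d=d2)
z=np.load("w7.npz"); o=np.zeros((600,800,3),np.uint8)
o[:300,:400]=cv2.resize(z["p"],(400,300)); o[:300,400:]=cv2.resize(p[155:245,175:295],(400,300),interpolation=cv2.INTER_CUBIC); o[300:,:400]=cv2.resize(p2[140:245,210:350],(400,300),interpolation=cv2.INTER_CUBIC)
cv2.imwrite("pics/c7.png",o)
E
```

```text
t 8.7 pos [0.5674 0.1642 0.1145] yaw of jaw y 96.58 z [ 0.0019  0.003  -1.    ] F [ 0.4  0.5 -4.3] w 0.251 q [ 0.28  0.44 -0.01  1.11  0.    0.17]
```

View pics/c7.png

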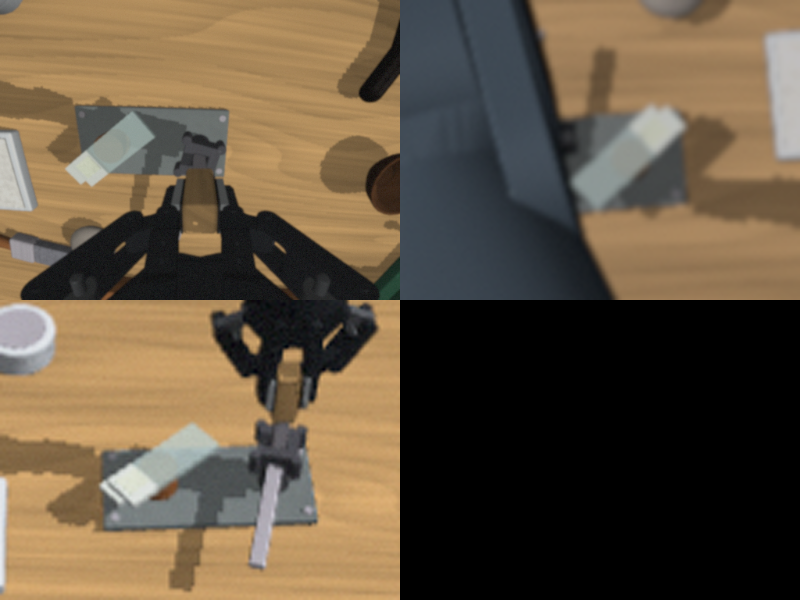

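The arm now points to +x, clear of the slide, with the key standing in the knob (scene crop, key at (287,390)). The frosted end with its notch is at lower left in the scene, towards -y/+x. I measure the arm angle and slide pose.

```bash
cat > slide.py <<'E'
import sys
from h import *
z=np.load(sys.argv[1]); P=z["P"]
with np.errstate(invalid='ignore'):
    m=(np.hypot(P[...,0]-.575,P[...,1]-.062)<.07)&(P[...,2]>.036)&(P[...,2]<.047)&(P[...,1]<.125)
k=P[m]; (c,wh,a)=cv2.minAreaRect((k[:,:2]*1000).astype(np.float32)); print(len(k),"z",np.median(k[:,2]),c,wh,a)
hu=cv2.minAreaRect((k[:,:2]*1000).astype(np.float32)); print(cv2.boxPoints(hu))
# occupancy of 9x10 mm corners in slide frame
ang=np.radians(a if wh[0]>wh[1] else a+90); ex=np.array([np.cos(ang),np.sin(ang)])
if ex[1]>0: ex=-ex
ey=np.array([-ex[1],ex[0]]); q=k[:,:2]*1000-c; X=q@ex; Y=q@ey; print("x-dir yaw",np.degrees(np.arctan2(ex[1],ex[0])))
for sx in(1,-1):
    for sy in(1,-1): print("corner",sx,sy,((X*sx>wh[0 if wh[0]>wh[1] else 1]/2-7)&(Y*sy>min(wh)/2-8)).sum())
E
python3 slide.py w7.npz
python3 - <<'E'
from h import *
z=np.load("sc7.npz"); P=cloud(cam("scene"),z["d"])
with np.errstate(invalid='ignore'): m=(P[...,2]>.046)&(P[...,2]<.058)&(P[...,0]>.60)&(P[...,0]<.70)&(abs(P[...,1]-.16)<.05)
q=P[m][:,:2].astype(np.float32); vx,vy,px,py=cv2.fitLine(q,cv2.DIST_HUBER,0,1e-4,1e-4).ravel(); print("arm",len(q),np.degrees(np.arctan2(vy,vx)),px,py,q.max(0))
E
```

```text
4672 z 0.04062093280784279 (577.0365600585938, 60.59743118286133) (37.603424072265625, 111.88314819335938) 43.53098678588867
[[524.8757    88.20557 ]
 [601.9349     7.090062]
 [629.19745   32.989296]
 [552.13824  114.1048  ]]
x-dir yaw -46.469013214111335
corner 1 1 0
corner 1 -1 43
corner -1 1 77
corner -1 -1 80
arm 182 -9.508043 0.6476693 0.14913692 [0.6902236 0.1629773]
```

The notch is at the (+x,+y) corner with x-yaw -46.5°, so the frosted end points to +x/-y and the plain end is nearer the knob. The arm has turned about 1.2 rad. I release the key and lift straight up.

servo_tool(moves=[[[0,0,0],[0,0,0],120],[[0,0,0],[0,0,0],60],[[0,0,0],[0,0,0],60],[[0,0,0],[0,0,0],60],[[0,0,0.02],[0,0,0],60],[[0,0,0.03],[0,0,0],60],[[0,0,0.03],[0,0,0],60],[[0,0,0.03],[0,0,0],60],[[0,0,0],[0,0,0],60]])

```text
time_s: 9.75
eef_pos: [0.5666, 0.1636, 0.2291]
ee_rot: [[-0.995, -0.102, 0.002], [-0.102, 0.995, 0.002], [-0.002, 0.002, -1.0]]
force: [0.5, 0.5, 0.2]
width: 0.765
```

```bash
cat > key.py <<'E'
import sys
from h import *
n=sys.argv[1]
P0=[]
s2,p2,d2=grab("scene"); P=cloud(cam("scene"),d2); s,p,d=grab("wrist"); W=cloud(cam("wrist",s),d)
for nm,A in(("scene",P),("wrist",W)):
    with np.errstate(invalid='ignore'): near=np.hypot(A[...,0]-.567,A[...,1]-.165)<.035; m=near&(A[...,2]>.142)&(A[...,2]<.165)
    k=A[m]; 
    if len(k)>5: print(nm,"key top",len(k),np.median(k[:,2]).round(4),[np.round(x,1) for x in cv2.minAreaRect((k[:,:2]*1000).astype(np.float32))])
with np.errstate(invalid='ignore'): m=(P[...,2]>.046)&(P[...,2]<.058)&(P[...,0]>.60)&(P[...,0]<.70)&(abs(P[...,1]-.16)<.05)
q=P[m][:,:2].astype(np.float32)
if len(q)>9: vx,vy,*_=cv2.fitLine(q,cv2.DIST_HUBER,0,1e-4,1e-4).ravel(); print("arm",len(q),np.degrees(np.arctan2(vy,vx)))
o=np.zeros((384,800,3),np.uint8); o[:,:400]=cv2.resize(p2,(400,384)) if len(sys.argv)<3 else cv2.resize(p2[100:260,200:360],(400,384)); o[:300,400:]=cv2.resize(p,(400,300)); cv2.imwrite(f"pics/k{n}.png",o)
R=s["ee_rot"]; np.savez(f"w{n}.npz",p=p,P=W,R=R,t=s["eef_pos"]); print(s["time_s"],np.round(s["eef_pos"],4),np.degrees(np.arctan2(R[1,1],R[0,1])).round(2),R[:,2].round(4),s["width"])
E
python3 key.py 8
```

```text
scene key top 103 0.1548 [array([566.9, 163.7]), array([22.7, 22.3]), np.float64(4.9)]
wrist key top 644 0.1536 [array([566.4, 164.2]), array([22.4, 21.5]), np.float64(6.4)]
arm 182 -9.625273
9.8 [0.5661 0.1634 0.2271] 95.86 [-1.0e-04  1.6e-03 -1.0e+00] 0.7633385139608088
```

servo_tool(moves=[[[-0.001,-0.012,0],[0,0,-7.3],60],[[-0.001,-0.012,0],[0,0,-7.3],60],[[-0.001,-0.012,0],[0,0,-7.3],60],[[-0.001,-0.012,0],[0,0,-7.3],60],[[-0.001,-0.012,0],[0,0,-7.3],60],[[-0.001,-0.012,0],[0,0,-7.3],60],[[-0.001,-0.01,0],[0,0,-7.3],60],[[0,0,0],[0,0,0],60],[[0,0,0],[0,0,0],60]])

```text
time_s: 10.75
eef_pos: [0.5534, 0.0779, 0.2138]
ee_rot: [[-0.681, 0.733, -0.016], [0.733, 0.681, 0.004], [0.014, -0.009, -1.0]]
force: [0.1, -0.0, 0.8]
width: 0.768
```

```bash
python3 w.py 9; python3 slide.py w9.npz
```

```text
t 10.75 pos [0.5534 0.0779 0.2138] yaw of jaw y 42.9 z [-0.0159  0.0041 -0.9999] F [ 0.1 -0.   0.8] w 0.768 q [0.14 0.35 0.11 1.34 0.01 0.96]
2320 z 0.040771737757064525 (576.831298828125, 60.05288314819336) (37.63126754760742, 111.15390014648438) 43.39091491699219
[[524.97845   87.51392 ]
 [601.3381     6.740204]
 [628.68414   32.591843]
 [552.3245   113.36556 ]]
x-dir yaw -46.60908508300783
corner 1 1 0
corner 1 -1 20
corner -1 1 45
corner -1 -1 30
```

servo_tool(moves=[[[0.003,0.0045,-0.02],[-0.2,-0.9,0.5],60],[[0,0,-0.04],[0,0,0],60],[[0,0,-0.04],[0,0,0],60],[[0,0,-0.03],[0,0,0],60],[[0,0,0],[0,0,0],60],[[0,0,0],[0,0,0],60]])

```text
time_s: 11.4
eef_pos: [0.5562, 0.086, 0.0798]
ee_rot: [[-0.702, 0.713, 0.002], [0.713, 0.702, 0.001], [-0.001, 0.002, -1.0]]
force: [-0.3, 0.5, 0.2]
width: 0.767
```

servo_tool(moves=[[[0,-0.004,-0.015],[0,0,-1.2],60],[[0,0,-0.015],[0,0,0],60],[[0,0,-0.012],[0,0,0],60],[[0,0,0],[0,0,0],60],[[0,0,0],[0,0,0],60]])

```text
time_s: 11.9
eef_pos: [0.5609, 0.0836, 0.0442]
ee_rot: [[-0.69, 0.724, 0.011], [0.724, 0.69, 0.002], [-0.006, 0.01, -1.0]]
force: [0.2, -0.5, 1.2]
width: 0.766
```

servo_tool(moves=[[[-0.0045,-0.0015,0],[0,0.6,0],60],[[0,0,0],[0,0,0],60],[[0,0,0],[0,0,0],60]])

```text
time_s: 12.2
eef_pos: [0.5572, 0.0823, 0.0464]
ee_rot: [[-0.691, 0.723, 0.002], [0.723, 0.691, 0.003], [0.0, 0.004, -1.0]]
force: [-0.4, 0.7, 0.4]
width: 0.762
```

servo_tool(moves=[[[0,0,-0.01],[0,0,0],60],[[0,0,-0.008],[0,0,0],60],[[-0.001,0,-0.005],[0,0,0],60],[[0,0,0],[0,0,0],60],[[0,0,0],[0,0,0],60]])

```text
time_s: 12.7
eef_pos: [0.5558, 0.0822, 0.021]
ee_rot: [[-0.691, 0.723, 0.002], [0.723, 0.691, 0.003], [0.001, 0.003, -1.0]]
force: [-0.7, -0.2, 0.0]
width: 0.761
```

servo_tool(moves=[[[0,0,-0.004],[0,0,0],60],[[0,0,0],[0,0,0],110],[[0,0,0],[0,0,0],150],[[0,0,0],[0,0,0],200],[[0,0,0],[0,0,0],255],[[0,0,0],[0,0,0],255],[[0,0,0],[0,0,0],255]], squeeze=50)

```text
time_s: 13.4
eef_pos: [0.5561, 0.0822, 0.0173]
ee_rot: [[-0.691, 0.723, 0.002], [0.723, 0.691, 0.003], [0.0, 0.004, -1.0]]
force: [0.0, -0.1, -0.5]
width: 0.405
```

servo_tool(moves=[[[0,0,0.008],[0,0,0],255],[[0,0,0.02],[0,0,0],255],[[0,0,0.03],[0,0,0],255],[[0,0,0.03],[0,0,0],255],[[0,0,0.015],[0,0,0],255],[[0,0,0],[0,0,0],255]])

```text
time_s: 14.0
eef_pos: [0.555, 0.0821, 0.1261]
ee_rot: [[-0.691, 0.723, 0.002], [0.723, 0.691, 0.003], [0.001, 0.003, -1.0]]
force: [0.9, -0.6, -1.2]
width: 0.408
```

```bash
python3 key.py 10 c
```

```text
scene key top 102 0.1545 [array([566.6, 163.8]), array([22.6, 22.3]), np.float64(4.2)]
wrist key top 2525 0.1535 [array([565.7, 164.3]), array([22.9, 22.7]), np.float64(4.5)]
arm 181 -9.872216
14.05 [0.5547 0.0821 0.1251] 43.68 [ 9.0e-04  2.6e-03 -1.0e+00] 0.4091349316053043
```

View pics/k10.png

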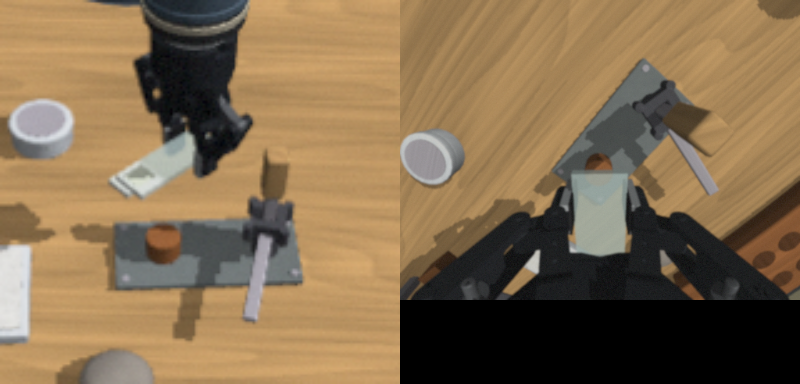

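The slide is off the rest and held by its plain end, with the frosted end and notch at the scene crop's lower left (120,185). The key still stands in the knob. Now I go to the panel, turning +51°.

servo_tool(moves=[[[0.002,-0.02,0],[0,0,0],255],[[0.002,-0.025,0],[0,0,2],255],[[0.002,-0.025,0],[0,0,6],255],[[0.002,-0.025,0],[0,0,6],255],[[0.002,-0.025,0],[0,0,7],255],[[0.002,-0.025,0],[0,0,7],255],[[0.002,-0.025,0],[0,0,7],255],[[0.002,-0.02,0],[0,0,7],255],[[0,-0.01,0],[0,0,5],255],[[0,0,0],[0,0,3],255],[[0,0,0],[0,0,0],255],[[0,0,0],[0,0,0],255]])

```text
time_s: 15.3
eef_pos: [0.5611, -0.1252, 0.107]
ee_rot: [[-0.995, -0.099, -0.024], [-0.099, 0.995, -0.004], [0.024, -0.002, -1.0]]
force: [0.1, -0.7, -0.4]
width: 0.411
```

```bash
cat > fin.py <<'E'
from h import *
s=robot.sense(); s2,p,d=grab("scene"); A=cloud(cam("scene"),d); hsv=cv2.cvtColor(p,cv2.COLOR_BGR2HSV)
t=np.array(s["eef_pos"]);R=np.array(s["ee_rot"])
with np.errstate(invalid='ignore'): m=(abs(A[...,2]-t[2]-.024)<.015)&(A[...,0]>t[0]+.025)&(A[...,0]<t[0]+.11)&(abs(A[...,1]-t[1])<.05)
k=A[m]; c,wh,a=cv2.minAreaRect((k[:,:2]*1000).astype(np.float32)); print("slide pts",len(k),np.round(c,1),np.round(wh,1),a,"tip far x",np.percentile(k[:,0],99.5))
q=k-k.mean(0); n=np.linalg.svd(q,full_matrices=False)[2][2]; print("z",np.median(k[:,2]),"normal",n.round(3))
print(s["time_s"],t.round(4),np.degrees(np.arctan2(R[1,1],R[0,1])).round(2),R[:,2].round(4),"w",s["width"],"F",np.round(s["force"],1),"dq",np.abs(s["dq"]).max().round(3))
# slide ends: far edge => frosted = far-19.5mm along slide axis
pa=np.radians(5.1); yaw=np.arctan2(R[1,1],R[0,1])-np.pi/2; ex=np.array([np.cos(yaw),np.sin(yaw)]); ey=np.array([-ex[1],ex[0]])
far=np.percentile(k[:,:2]@ex,99); lat=(k[:,:2]@ey); lat=(np.percentile(lat,1)+np.percentile(lat,99))/2
f=ex*(far-.0195)+ey*lat; print("frosted",f.round(4),"to panel",(np.array([.6362,-.1157])-f).round(4),"slide yaw",np.degrees(yaw))
cv2.imwrite("pics/fin.png",p)
E
python3 fin.py; python3 key.py 11|head -3
```

```text
slide pts 301 [ 617.1 -119.1] [63.2 33.6] 4.73883581161499 tip far x 0.6468388503135899
z 0.13073051967470306 normal [-0.035 -0.01  -0.999]
15.3 [ 0.5611 -0.1252  0.107 ] 95.7 [-0.0239 -0.0044 -0.9997] w 0.41066680098994185 F [ 0.1 -0.7 -0.4] dq 0.013
frosted [ 0.6265 -0.1178] to panel [0.0097 0.0021] slide yaw 5.7027205782171375
scene key top 104 0.1546 [array([566.8, 163.7]), array([22.4, 22.6]), np.float64(9.0)]
arm 184 -9.4959955
15.4 [ 0.5613 -0.125   0.1073] 95.74 [-0.0234 -0.0045 -0.9997] 0.408810190493304
```

View pics/fin.png

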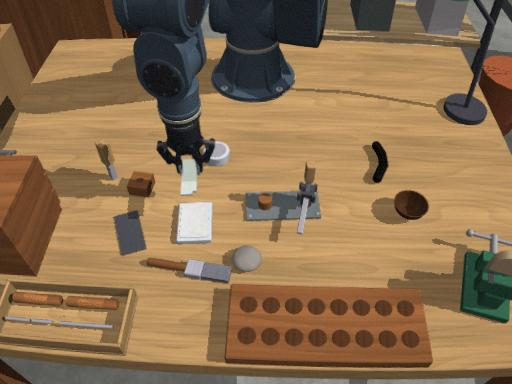

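The slide is at (188,175), short of the panel only by parallax, with its frosted end pointing away from the robot. Small correction: +10 mm in x, and level the 1.4° tilt.

servo_tool(moves=[[[0.01,0.002,0],[0,-1.3,0],255],[[0,0,0],[0,0,0],255],[[0,0,0],[0,0,0],255],[[0,0,0],[0,0,0],255]])

```text
time_s: 15.85
eef_pos: [0.5728, -0.122, 0.1078]
ee_rot: [[-0.995, -0.1, 0.003], [-0.1, 0.995, -0.005], [-0.002, -0.005, -1.0]]
force: [0.3, 0.1, -0.9]
width: 0.407
```

```bash
python3 fin.py
```

```text
slide pts 296 [ 629.1 -115.7] [63.3 33.3] 7.707256317138672 tip far x 0.6591653898006619
z 0.13321122991468787 normal [-0.011 -0.01  -1.   ]
15.85 [ 0.5728 -0.122   0.1078] 95.73 [ 0.0027 -0.0047 -1.    ] w 0.407359758967438 F [ 0.3  0.1 -0.9] dq 0.002
frosted [ 0.6382 -0.1147] to panel [-0.002 -0.001] slide yaw 5.726054635730256
```

```bash
python3 -c "from plant import robot; print(robot.sign_off())"
```

```text
the job is handed in; nothing more can be done
None
```

The job is handed in: the knob is turned, the key is left standing in its recess, and the gripper is holding the slide over the viewing panel. No verdict was reported.

I took the smaller key from its block; its top measured 0.111 m against the decoy's 0.136 m. I seated it about 16 mm deep in the recess by my estimate, then turned the knob anticlockwise. I found the frosted end by the empty notch corner and gripped the slide about 30 mm to the plain side of its middle.

| Last check | Measured |
|---|---|
| Frosted end to panel middle, horizontally | about 2 mm |
| Slide height above the panel | about 115 mm |
| Slide tilt | about 1° |
| Slide direction (gripper) / panel's long side | 5.7° / 5.1° |
| Gripper opening | about 35 mm, on a 36 mm slide |
| Hold-down arm | turned about 1.19 rad from where it started |
| Key top (last checked just before the final 10 mm move) | 0.154 m high, within 1 mm of the recess centre |

- **Time:** handed in at about 15.9 s of the 72 s allowed.
- **Disagreement:** a rougher camera fit gave the slide's direction as 7.7°, well inside the 0.45 rad limit.
- **Bystanders:** none looked moved in the last picture I viewed, but I did not measure them.

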